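# Ready the decorating wheel for banding

## Task

Get the decorating wheel ready for banding: stand the turquoise cup upright in the centre of the wheel head, setting it down gently, and set the unmarked speed knob to its third click. The knob shows nothing, so first turn it gently anticlockwise until it is against its end stop, then turn it clockwise by exactly three clicks and let go; do not wrench it against the stop, and leave everything else where it is.

Things in the scene. Friction and masses are not known exactly. Their poses are not given: they have to be found in the camera images.
- selector_axis (a point): the speed knob: a black fluted round knob, 44 mm wide, 34 mm tall, vertical axis, no pointer or scale, on the wheel's grey housing. Point on its axis, 16 mm below its top, 24 mm above the housing's flat top (a collar 4 mm high, 68 mm wide lies under it). Its angle is not reported. Seven positions held by spring detents, unequally spaced (19 to 40 degrees); it starts in the 2nd to 5th, unknown which.
- selector_top (a point): centre of the knob's top face. Seen from above, anticlockwise leads to the first position and, 2 degrees further, the hard end stop; clockwise counts clicks up from there (three clicks = fourth position). A click takes 0.15 to 0.35 N m, then the torque falls at once to zero or briefly the other way; at the stop it goes on rising with no click, past 0.45 N m.
- selector_foot (a point): foot of the knob's axis, level with the housing's flat top. The knob sits on a springy plastic shaft (3 N m per rad), so it winds up a few degrees before each click and springs back when let go; it then stays in its detent. A twist of more than 0.9 N m ruins the shaft.
- wheel_top (a point): centre of the top face of the wheel head: a level aluminium disc 190 mm in diameter, 100 mm above the table, that does not turn while off, on a grey housing 240 by 400 mm and 70 mm high. The knob's axis is 210 mm away, along this point's -y axis. z up.
- cup_mid (a point): the turquoise cup: an open, empty ceramic cup, 64 mm in diameter at the rim, slightly narrower at the foot, 80 mm tall, 4 mm wall, 160 g. The point is on its axis half-way up (40 mm above its foot). It stands on a ware board 12 mm thick, in a row with two other cups of the same shape, 105 mm apart.
- cup_cream_mid (a point): a cream cup, same shape, on the board: leave it. Point half-way up on its axis.
- cup_clay_mid (a point): a clay-coloured cup, same shape, on the board: leave it. Point half-way up on its axis.
- board_mid (a point): centre of the top of the ware board, 360 mm long along its x axis, 120 mm wide, 12 mm thick, fixed
- pot: a small red paint pot, 36 mm in diameter, 40 mm tall, on the wheel's housing between knob and wheel head, towards the far side: leave it. Origin at the centre of its underside.
- bottle_red: a red paint bottle, 48 mm in diameter, 130 mm tall, on the table: leave it. Origin at the centre of its underside.
- bottle_ochre: an ochre paint bottle, 48 mm in diameter, 130 mm tall, on the table: leave it. Origin at the centre of its underside.
- tumbler: a glass tumbler, 72 mm in diameter, 90 mm tall, on the table: leave it. Origin at the centre of its underside.
Not all that is in view belongs to the job. Of the things that look like the part that bears cup_mid, the largest one is meant.

How it is judged:
By the outcome, as a careful person would: the job done as asked, in the order asked, and still so for the second after the job is handed in, with the robot touching nothing.
It also fails if it takes over 72 s, if anything falls off the work surface, if the arm or the gripper's body presses on something with over 40 N, if the wrist force passes 120 N, or if a joint passes its speed limit or range.

## Robot

A 6-joint arm with a two-finger parallel gripper is mounted at the origin on the work surface. World frame = base frame: x ahead of the robot, y to its left, z up, the work surface at z = 0. Lengths are in m, angles in rad, forces in N, time in s.
With the tool pointing down it reaches from about 0.35 to 0.95 m from the base axis. Payload 17.4 kg.
Tool frame: the origin (TCP) lies between the finger pads; the fingertips stand 19 mm ahead of it and the grasp point (between the pads) is the TCP (env.finger_overhang is the distance from the TCP to the fingertips, in m); z points along the fingers, y is the line along which they close (so a half turn about z gives the same grasp; the last joint's range is limited). The gripper opens to 93 mm and grips with 3 to 60 N. Pads are 15 mm wide; open, the fingers measure 128 mm over their backs; the gripper's body (75 mm by 188 mm) begins 65 mm behind the grasp point.
Start: joints at [-1.345, 0.116, 1.442, -0, 1.584, -0.038], TCP at [0.176, -0.652, 0.238] pointing down, gripper open.
Joint ranges: [-2.83, 2.83], [-0.83, 2.19], [0.07, 2.5], [-1.14, 4.28], [0.01, 3], [-2.97, 2.97]. Speed limits (rad/s): [1.89, 1.89, 2.22, 3.14, 3.14, 3.14].

## Interface

Orientations are given as a unit quaternion [w, x, y, z].
In Python, from station import status, read_camera, camera_info, workorder, find_in, trace, tip_of, env gives the robot as it stands.
- The arm moves only by the tool arm_command, never from a script. Its argument "series" is a list of rows, each a list of 2 entries, a list of its own where there are three numbers: the shift along the tool's x, y, z in m, then the turn, a rotation vector about the tool's x, y, z in rad. In form: [[[x, y, z], [rx, ry, rz]], ...]. A call has 1 to 5 rows; each row shifts and turns the commanded pose from where the row before left it, along the tool's axes as they then stand; what a row does not reach is not made up. A row lasts 1/10 s, in which the tool goes at most 50 mm and 8.59 degrees, less where a joint would pass 70% of its speed; a pose out of reach is approached as far as the arm can. A call with a gripper value outside its range is refused whole. "jaw" is the closure, from 0 (fully open) to 1 (shut), set as the call begins (left out, the last holds). The fingers move at their own pace and stop on an object; "squeeze" is the grip in N (left out, the last holds). Time passes only in rows, so rows that do not move let the fingers close. It gives the time, the measured TCP pose, the force, the opening and the grip force at its end, in the units of the state.
- status.observe(): the state, without advancing time (a new reading comes with each control period).
- read_camera(name): name is "side" or "top"; returns the picture (420x560x3 uint8, red, green, blue); there is no depth.
- camera_info(name): a dict with "intrinsics" (3x3 intrinsics, pixels), "D" ([k1, k2, p1, p2, k3] as OpenCV has them; the pictures are not rectified), "view" (4x4, takes a point from world to camera coordinates). Camera axes: x right, y up, looking along -z (the intrinsics and any distortion apply to the point x, -y, -z); pixel columns grow to the right and rows downward; lengths in m; the calibration is good to about 2 mm. A picture is of the moment at which its call begins. camera_info takes no time and is no camera call.
- workorder.sign_off(): hands the job in; it is judged then, once.
Trained networks look in the newest picture that a camera, given by its name, has taken for a name from the list of things; names that differ only in an ending like _2 or _b are one class to them, and where a whole thing is asked for, a point or a joint stands for the part that bears it (a point fixed in the world has none). Each returns a list of dicts, best first, with "p" (0 to 1); they miss things now and then, are a little off and sometimes report something else, mostly with a low value. They report only what shows in the picture. A call takes as long as a camera call. They do not tell look-alikes from the thing itself.
- find_in(camera, query): "at" ([column, row] in pixels, amid what is visible of it).
- trace(camera, query): "region" (420x560 bool, what is visible of it) and "at" ([column, row] in pixels, amid what is visible of it).
- tip_of(camera, query): "at" ([column, row] in pixels: a listed point, or the origin of a listed thing).
The state is a dict: "t": time; "q": joint angles; "joint_vel": joint speeds; "tau": joint torques, N m; "position": TCP position; "ee_rot": TCP orientation; "ft_force": force on the tool from outside, world axes, zero at the start; "torque": the same for the moment, N m; "width": finger opening in m; "gripper_force": force on a finger pad.
Only numpy, scipy, OpenCV 4.12 (cv2) and the standard library are available. Lean on these libraries where they do the work, as an engineer would, in place of code of your own. Each camera call takes 0.05 s, during which the arm holds its last target. There are 200 camera calls.

## Working session

There is one attempt and no reset: what is moved stays moved. The work goes in short steps, Python scripts to look and compute and a tool call to move; the robot and the scene stay as the last step left them, time stands still between calls to the robot, and variables do not carry over. Pictures are saved under pics/ and viewed, at most 10 in all, crops included, and the job is handed in when it is done.

Besides the shell and the picture viewer there is one more tool, called after ">>>" by a JSON object that holds its "op" and its "data". arm_command: Moves the arm, as the interface text tells. Its arguments: {"type":"object","properties":{"series":{"type":"array","items":{"type":"array"}},"jaw":{"type":"number"},"squeeze":{"type":"number"}},"required":["series"]}

```bash
mkdir -p pics; ls; python3 - <<'E'
from station import *
import cv2,numpy as np
print(status.observe())
ims=[]
for c in("side","top"):
    im=read_camera(c); cv2.imwrite(f"pics/{c}0.png",im[:,:,::-1])
    ci=camera_info(c); print(c,ci)
    for q in("cup_mid","selector_top","wheel_top","cup_cream_mid"):
        print(q,[(np.round(d["at"],1),round(d["p"],2)) for d in tip_of(c,q)[:4]])
E
```

```text
pics
{'t': 0.0, 'q': array([-1.34480404e+00,  1.16471663e-01,  1.44227792e+00,  8.70881622e-07,
        1.58400061e+00, -3.78108965e-02]), 'joint_vel': array([0.00113537, 0.00089886, 0.00015818, 0.00075157, 0.00200648,
       0.00122578]), 'tau': array([ 1.09437042e-03, -7.21266890e+01, -6.22606301e+01,  7.81474099e-02,
        2.38751789e-02, -1.17579207e-04]), 'position': array([ 0.17595103, -0.65146803,  0.23690697]), 'ee_rot': array([-5.76247673e-04,  9.91313423e-01,  1.31519438e-01, -5.39427761e-05]), 'ft_force': array([ 0.03956957, -0.13581659, -0.89674541]), 'torque': array([-0.02313983,  0.07682472, -0.00194188]), 'gripper_force': 0.0, 'width': 0.09260508454505748}
side {'intrinsics': array([[508.19706064,   0.        , 284.68292301],
       [  0.        , 508.19706064, 212.88650252],
       [  0.        ,   0.        ,   1.        ]]), 'D': array([-0.17455688,  0.        ,  0.        ,  0.        ,  0.        ]), 'view': array([[-0.83596475, -0.54854814, -0.01605845,  0.44479671],
       [ 0.42798524, -0.66998926,  0.60658307, -0.29531764],
       [-0.34349901,  0.50020929, 
[... 457 characters left out ...]
      [  0.        , 409.22887092, 213.15901365],
       [  0.        ,   0.        ,   1.        ]]), 'D': array([-0.09326578,  0.        ,  0.        ,  0.        ,  0.        ]), 'view': array([[ 0.02564604, -0.9992124 , -0.03027975, -0.0110664 ],
       [ 0.99057218,  0.02132353,  0.13532209, -0.54452119],
       [-0.13456984, -0.03346475,  0.99033887, -1.14175096],
       [ 0.        ,  0.        ,  0.        ,  1.        ]])}
cup_mid [(array([181.4, 187.9]), 0.92), (array([140.8, 226.8]), 0.61)]
selector_top [(array([362.2, 208.8]), 0.68), (array([363.2, 206.2]), 0.6), (array([431. , 279.8]), 0.22)]
wheel_top [(array([288.1, 207.7]), 0.61)]
cup_cream_mid [(array([181.7, 219.2]), 0.67)]
```

View pics/side0.png

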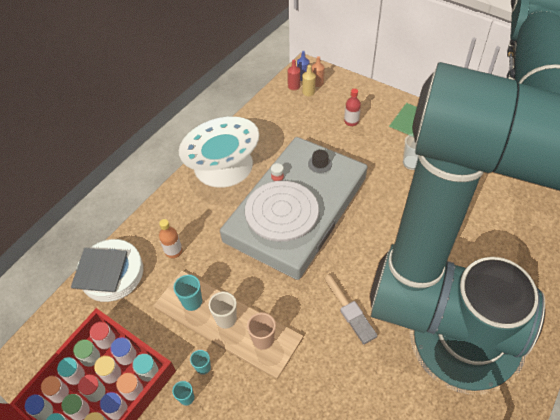

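View pics/top0.png

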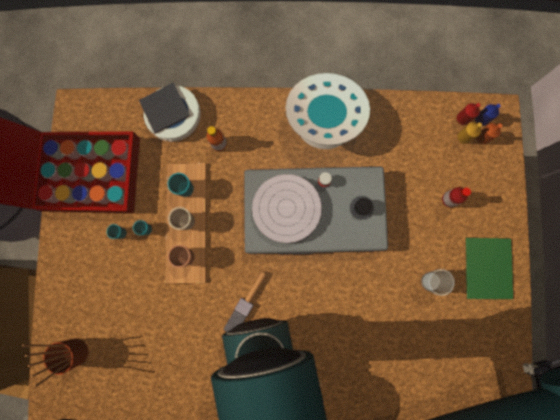

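The side view shows the turquoise cup at (188,292), the wheel at (283,209) and the knob at (320,158). In the top view they are at (180,184), (287,208) and (362,207). I'll fit the known shapes to their traced masks.

```bash
cat > h.py <<'E'
from station import *
import cv2,numpy as np
from scipy.optimize import least_squares
def proj(c,P):
    ci=camera_info(c);V=np.array(ci["view"]);p=np.atleast_2d(P)@V[:3,:3].T+V[:3,3]
    p=p*[1,-1,-1]
    return cv2.projectPoints(p.reshape(-1,1,3),np.zeros(3),np.zeros(3),ci["intrinsics"],ci["D"])[0][:,0]
a=np.linspace(0,2*np.pi,60,endpoint=False)
def cyl(x,y,rings): return np.vstack([np.c_[x+r*np.cos(a),y+r*np.sin(a),z+0*a] for r,z in rings])
def cen(c,P):
    h=cv2.convexHull(proj(c,P).astype(np.float32));m=cv2.moments(h);return np.array([m["m10"],m["m01"]])/m["m00"],m["m00"]
def masks(c,q,near):
    d=[d for d in trace(c,q) if d["region"][int(near[1])-12:int(near[1])+12,int(near[0])-12:int(near[0])+12].any()]
    if not d: return None
    m=d[0]["region"].astype(np.uint8);n,l,s,ce=cv2.connectedComponentsWithStats(m)
    k=1+np.argmax(s[1:,4]);return ce[k],s[k,4]
def fit(obs,rings,x0):
    f=lambda x:np.concatenate([cen(c,cyl(*x,rings))[0]-o for c,o in obs])
    r=least_squares(f,x0,diff_step=1e-3);return r.x,r.fun
E
python3 - <<'E'
from h import *
T={"cup_mid":([(.032,.092),(.028,.012)],(188,292),(180,184)),
"cup_cream_mid":([(.032,.092),(.028,.012)],(223,309),(180,218)),
"cup_clay_mid":([(.032,.092),(.028,.012)],(262,330),(180,256)),
"selector_top":([(.022,.110),(.022,.076)],(320,158),(362,207)),
"wheel_top":([(.095,.1),(.095,.09)],(283,209),(287,208)),
"pot":([(.018,.110),(.018,.07)],(277,172),(325,179))}
for c in("side","top"): read_camera(c)
for q,(rg,s,t) in T.items():
    obs=[]
    for c,n in(("side",s),("top",t)):
        m=masks(c,q,n)
        if m: obs.append((c,m[0])); print(q,c,np.round(m[0],1),m[1],end=' ')
    if obs:
        x,f=fit(obs,rg,[.55,0.]); print(np.round(x,4),np.round(f,1),[round(cen(c,cyl(*x,rg))[1]) for c,_ in obs])
        for o in obs: print("   ",o[0],np.round(fit([o],rg,x)[0],4))
E
```

```text
cup_mid side [188.3 291.5] 763 cup_mid top [180.  184.8] 463 [0.6174 0.2887] [ 0.1  0.1  0.  -0.1] [854, 521]
    side [0.6176 0.2886]
    top [0.6171 0.2887]
cup_cream_mid side [223.5 309. ] 857 cup_cream_mid top [181.2 219.2] 479 [0.518 0.279] [ 0.2  0.  -0.1 -0.2] [873, 513]
    side [0.5183 0.2792]
    top [0.5174 0.2786]
cup_clay_mid side [261.6 330.2] 792 cup_clay_mid top [180.2 255.6] 457 [0.4135 0.2752] [-0.2 -0.1  0.   0.3] [892, 516]
    side [0.413  0.2751]
    top [0.4144 0.2753]
selector_top side [294.3 207.3] 11426 selector_top top [314.6 210.8] 11784 [ 0.5396 -0.0734] [  2.8 -10.2  -8.5   1.9] [309, 229]
    side [ 0.5274 -0.0411]
    top [ 0.5453 -0.0965]
wheel_top side [294.2 207.4] 11353 [ 0.5289 -0.0428] [ 0. -0.] [3524]
    side [ 0.5289 -0.0428]
pot side [276.7 171.6] 183 pot top [324.7 180.2] 162 [ 0.6341 -0.1223] [ 0.9  0.1 -0.4 -0.8] [229, 172]
    side [ 0.6363 -0.1213]
    top [ 0.632  -0.1235]
```

```bash
python3 - <<'E'
from h import *
kr=[(.022,.110),(.022,.076)];wr=[(.095,.1),(.095,.09)]
ok=[];ow=[];tips={"k":[],"w":[]}
for c,k,w in(("side",(320,158),(283,209)),("top",(362,207),(287,208))):
    im=cv2.GaussianBlur(read_camera(c),(3,3),0).astype(int)
    def comp(m,n):
        n_,l,s,ce=cv2.connectedComponentsWithStats(cv2.morphologyEx(m.astype(np.uint8),cv2.MORPH_CLOSE,np.ones((5,5))))
        i=l[n[1],n[0]];return ce[i],s[i]
    print(c,"knob px",im[k[1],k[0]],"housing",im[k[1]+22,k[0]+5],"wheel",im[w[1]+8,w[0]-15])
    m=np.zeros(im.shape[:2],bool);m[k[1]-25:k[1]+25,k[0]-25:k[0]+25]=1
    for th in (50,60,70):
        r=comp((im.max(2)<th)&m,k);print(th,r)
        if th==60: ok.append((c,r[0]))
    d=im[:,:,0]-im[:,:,1]
    for th in (4,8,12):
        r=comp(d>th,(w[0]-15,w[1]+8));print("w",th,r)
        if th==8: ow.append((c,r[0]))
    for q in("selector_top","wheel_top"): print(q,tip_of(c,q)[:1])
for o,r in((ok,kr),(ow,wr)):
    x,f=fit(o,r,[.55,0.]);print(np.round(x,4),np.round(f,1),[cen(c,cyl(*x,r)) for c,_ in o],[np.round(fit([p],r,x)[0],4) for p in o])
E
```

```text
side knob px [76 69 63] housing [176 177 167] wheel [226 217 211]
50 (array([279.5, 209.5]), array([     0,      0,    560,    420, 235200], dtype=int32))
60 (array([279.5, 209.5]), array([     0,      0,    560,    420, 235200], dtype=int32))
70 (array([279.49693432, 209.50321876]), array([     0,      0,    560,    420, 235184], dtype=int32))
w 4 (array([248.69638554, 209.22178856]), array([     0,      0,    560,    420, 176790], dtype=int32))
w 8 (array([255.74279876, 210.80507504]), array([     0,      0,    560,    420, 153654], dtype=int32))
w 12 (array([323.04768687, 176.19795231]), array([     0,      0,    560,    420, 108122], dtype=int32))
selector_top [{'at': [322.1, 156.1], 'p': 0.7}]
wheel_top [{'at': [282.7, 207.1], 'p': 0.74}]
top knob px [38 34 33] housing [123 123 112] wheel [181 165 159]
50 (array([363.34042553, 206.7106383 ]), array([355, 199,  18,  16, 235], dtype=int32))
60 (array([363.31649832, 206.92255892]), array([354, 198,  20,  19, 297], dtype=int32))
70 (array([362.8442623 , 207.39344262]), array([352, 197,  23,  21, 366], dtype=int32))
w 4 (array([272.90310662, 204.22285573]), array([     0,      0,    560,    420, 206784], dtype=int32))
w 8 (array([267.90915474, 202.92362913]), array([     0,      0,    560,    420, 196554], dtype=int32))
w 12 (array([287.18706574, 207.43960449]), array([ 252,  175,   79,   68, 3742], dtype=int32))
selector_top [{'at': [363.3, 204.6], 'p': 0.95}]
wheel_top [{'at': [287.5, 207.0], 'p': 0.88}]
[ 0.5705 -0.1404] [ 21.2 -33.3 -32.6  -4.9] [(array([300.70254317, 176.20572205]), 289.7738891588524), (array([330.75809663, 202.03386404]), 236.40664104628377)] [array([ 0.5557, -0.0144]), array([ 0.5589, -0.2297])]
[0.585  0.0287] [ 4.9  5.9  1.4 -7.1] [(array([260.59422954, 216.67656062]), 3650.097833277425), (array([269.33105718, 195.81537272]), 3712.1150017611217)] [array([0.6064, 0.0199]), array([0.5651, 0.032 ])]
```

```bash
python3 - <<'E'
from h import *
kr=[(.022,.110),(.022,.076)];wr=[(.095,.1),(.095,.09)]
ok=[];ow=[]
for c,k,w,tk,tw in(("side",(320,158),(283,209),(90,105,120),(192,198,204)),("top",(362,207),(287,208),(50,60,70),(132,138,145))):
    im=cv2.GaussianBlur(read_camera(c),(3,3),0).astype(int)
    def comp(m,n,R):
        M=np.zeros(m.shape,bool);M[n[1]-R:n[1]+R,n[0]-R:n[0]+R]=1
        m=cv2.morphologyEx((m&M).astype(np.uint8),cv2.MORPH_CLOSE,np.ones((5,5)))
        n_,l,s,ce=cv2.connectedComponentsWithStats(m);i=1+np.argmax(s[1:,4])
        h=cv2.convexHull(np.argwhere(l==i)[:,::-1].astype(np.int32));mm=cv2.moments(h)
        return np.array([mm["m10"],mm["m01"]])/mm["m00"],s[i]
    for j,th in enumerate(tk):
        r=comp(im.max(2)<th,k,18);print(c,th,r)
        if j==1: ok.append((c,r[0]))
    for j,th in enumerate(tw):
        r=comp(im[:,:,0]>th,w,46);print("w",th,r)
        if j==1: ow.append((c,r[0]))
for o,r in((ok,kr),(ow,wr)):
    x,f=fit(o,r,[.55,0.]);print(np.round(x,4),np.round(f,1),[cen(c,cyl(*x,r)) for c,_ in o],[np.round(fit([p],r,x)[0],4) for p in o])
E
```

```text
side 90 (array([320.08030303, 158.83712121]), array([312, 150,  17,  18, 235], dtype=int32))
side 105 (array([320.26900585, 159.06692658]), array([312, 150,  18,  19, 277], dtype=int32))
side 120 (array([320.85162602, 160.26168699]), array([311, 150,  20,  22, 346], dtype=int32))
w 192 (array([275.35408532, 201.12237889]), array([ 237,  163,   81,   77, 3912], dtype=int32))
w 198 (array([279.21628245, 203.99767394]), array([ 245,  163,   73,   77, 3539], dtype=int32))
w 204 (array([280.77767672, 209.40573998]), array([ 245,  178,   73,   61, 3308], dtype=int32))
top 50 (array([362.92851768, 206.74943567]), array([354, 198,  18,  18, 236], dtype=int32))
top 60 (array([363.21903052, 207.04308797]), array([354, 198,  20,  19, 297], dtype=int32))
top 70 (array([362.89433237, 207.37896254]), array([352, 197,  23,  21, 367], dtype=int32))
w 132 (array([280.59688246, 201.58082239]), array([ 241,  162,   92,   92, 4613], dtype=int32))
w 138 (array([285.82545471, 207.81852152]), array([ 251,  174,   70,   69, 3752], dtype=int32))
w 145 (array([285.97401826, 207.81639269]), array([ 252,  174,   69,   69, 3699], dtype=int32))
[ 0.5589 -0.2274] [ 0.5 -0.8 -0.8 -0.1] [(array([320.7790792 , 158.23617075]), 273.5958924887236), (array([362.46667385, 206.93336228]), 245.0082073030062)] [array([ 0.5584, -0.2238]), array([ 0.5586, -0.2294])]
[ 0.5593 -0.0228] [ 0.9  3.5  2.  -2.4] [(array([280.15910155, 207.52089728]), 3521.5040811559884), (array([287.81124747, 205.40681645]), 3759.0627732966095)] [array([ 0.5678, -0.0312]), array([ 0.5525, -0.0175])]
```

```bash
python3 - <<'E'
from h import *
for q,z,x0 in(("wheel_top",.1,(.555,-.018)),("selector_top",.11,(.558,-.226)),("selector_foot",.07,(.558,-.226)),("selector_axis",.094,(.558,-.226)),("cup_mid",.052,(.618,.289))):
    o=[]
    for c in("side","top"):
        e=proj(c,[*x0,z])[0]
        for d in tip_of(c,q):
            if np.hypot(*(d["at"]-e))<10: o.append((c,np.array(d["at"])));break
    f=lambda x,o=o:np.concatenate([proj(c,[x[0],x[1],z])[0]-p for c,p in o])
    for s in (o,o[:1],o[1:]):
        if s: print(q,np.round(least_squares(lambda x:f(x,s),x0,diff_step=1e-3).x,4),end=' ')
    print()
W=(.554,-.0175);K=(.5585,-.227)
for c,(x,y) in(("side",(210,120)),("top",(235,150))):
    im=np.ascontiguousarray(read_camera(c)[:,:,::-1]);S=4
    g=cv2.resize(im[y:y+150,x:x+170],None,fx=S,fy=S,interpolation=cv2.INTER_CUBIC)
    for P,col in((cyl(*W,[(.095,.1)]),(0,0,255)),(cyl(*K,[(.022,.11)]),(0,255,255)),(cyl(*K,[(.034,.074)]),(0,255,0))):
        cv2.polylines(g,[((proj(c,P)-[x,y]+.5)*S).astype(np.int32)],True,col,1)
    cv2.imwrite(f"pics/{c}1.png",g)
E
```

```text
wheel_top [ 0.553  -0.0195] wheel_top [ 0.551  -0.0262] wheel_top [ 0.5563 -0.0135] 
selector_top [ 0.5587 -0.232 ] selector_top [ 0.5548 -0.2296] selector_top [ 0.5617 -0.2328] 
selector_foot [ 0.5568 -0.2253] selector_foot [ 0.56   -0.2283] selector_foot [ 0.5544 -0.2239] 
selector_axis [ 0.5567 -0.2251] selector_axis [ 0.5518 -0.221 ] selector_axis [ 0.5602 -0.2268] 
cup_mid [0.6121 0.2898] cup_mid [0.6172 0.2917] cup_mid [0.6052 0.2858]
```

View pics/side1.png

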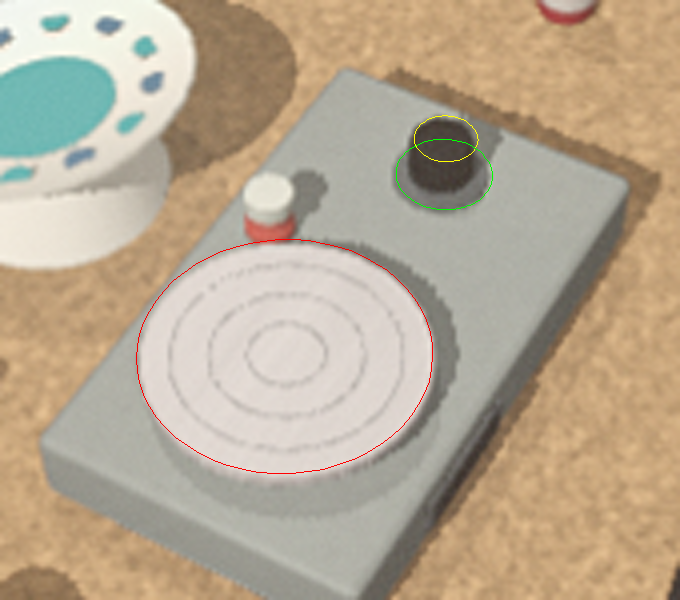

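View pics/top1.png

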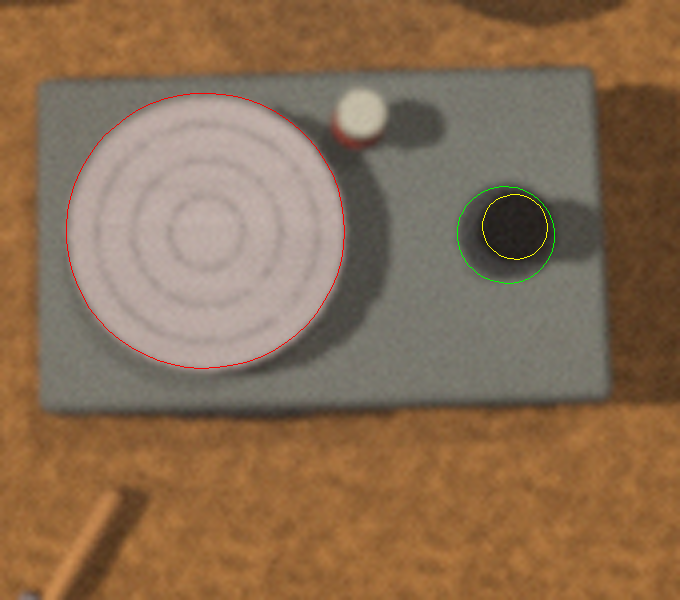

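The overlays fit both views well: wheel rim in red, knob top in yellow. I take the wheel as (.555,-.019), the knob as (.5585,-.228) and the cup as (.618,.289). First move: align the yaw with the board.

>>> {"op": "arm_command", "data": {"series": [[[0,0,0],[0,0,0.1]],[[0,0,0],[0,0,0.097]],[[0.0228,-0.0413,0],[0,0,0]],[[0.0228,-0.0413,0],[0,0,0]],[[0.0228,-0.0413,0],[0,0,0]]], "jaw": 0}}

```text
t: 2.7
position: [0.2363, -0.522, 0.2373]
ee_rot: [-0.0, 0.999, 0.033, -0.0]
ft_force: [0.4, -0.2, 0.1]
width: 0.0929
gripper_force: 0.0
```

>>> {"op": "arm_command", "data": {"series": [[[0.0228,-0.0413,0],[0,0,0]],[[0.0228,-0.0413,0],[0,0,0]],[[0.0228,-0.0413,0],[0,0,0]],[[0.0228,-0.0413,0],[0,0,0]],[[0.0228,-0.0413,0],[0,0,0]]]}}

```text
t: 3.2
position: [0.3362, -0.3081, 0.2379]
ee_rot: [0.0, 0.999, 0.033, 0.0]
ft_force: [1.0, 0.8, 0.5]
width: 0.0931
gripper_force: 0.0
```

>>> {"op": "arm_command", "data": {"series": [[[0.0228,-0.0413,0],[0,0,0]],[[0.0228,-0.0413,0],[0,0,0]],[[0.0228,-0.0413,0],[0,0,0]],[[0.0228,-0.0413,0],[0,0,0]],[[0.0228,-0.0413,0],[0,0,0]]]}}

```text
t: 3.7
position: [0.4362, -0.0942, 0.238]
ee_rot: [0.0, 0.999, 0.033, 0.001]
ft_force: [0.4, -0.9, -0.2]
width: 0.0932
gripper_force: 0.0
```

>>> {"op": "arm_command", "data": {"series": [[[0.0228,-0.0413,0],[0,0,0]],[[0.0228,-0.0413,0],[0,0,0]],[[0.0228,-0.0413,0],[0,0,0]],[[0.0228,-0.0413,0],[0,0,0]],[[0.0228,-0.0413,0],[0,0,0]]]}}

```text
t: 4.2
position: [0.5363, 0.1196, 0.2379]
ee_rot: [-0.0, 0.999, 0.034, 0.0]
ft_force: [0.4, -0.9, -0.6]
width: 0.093
gripper_force: 0.0
```

>>> {"op": "arm_command", "data": {"series": [[[0.0228,-0.0413,0],[0,0,0]],[[0.0228,-0.0413,0],[0,0,0]],[[0.0228,-0.0413,0],[0,0,0]],[[0.0228,-0.0413,0],[0,0,0]],[[0,0,0],[0,0,0]]]}}

```text
t: 4.7
position: [0.6167, 0.2925, 0.2357]
ee_rot: [-0.0, 0.999, 0.035, -0.001]
ft_force: [0.2, -0.8, -0.4]
width: 0.093
gripper_force: 0.0
```

>>> {"op": "arm_command", "data": {"series": [[[0.001,0.002,0.03],[0,0,0]],[[0,0,0.035],[0,0,0]],[[0,0,0.035],[0,0,0]],[[0,0,0.025],[0,0,0]],[[0,0,0],[0,0,0]]]}}

```text
t: 5.2
position: [0.6154, 0.2854, 0.1089]
ee_rot: [0.001, 0.999, 0.033, -0.003]
ft_force: [-1.4, -0.8, 0.1]
width: 0.0931
gripper_force: 0.0
```

```bash
python3 - <<'E'
from h import *
print(status.observe())
for c in("side","top"):
    im=np.ascontiguousarray(read_camera(c)[:,:,::-1])
    x,y=np.maximum(proj(c,[.618,.289,.09])[0].astype(int)-[60,60],0)
    cv2.imwrite(f"pics/{c}2.png",cv2.resize(im[y:y+120,x:x+120],None,fx=3,fy=3))
g=[cv2.imread(f"pics/{c}2.png") for c in("side","top")]
cv2.imwrite("pics/both2.png",np.hstack(g))
E
```

```text
{'t': 5.2, 'q': array([ 3.96602341e-01,  1.87385872e-01,  1.57333672e+00, -6.36502839e-05,
        1.38634953e+00,  1.90090436e+00]), 'joint_vel': array([ 0.00213594, -0.03491426, -0.0674063 ,  0.00098268,  0.04739676,
        0.00169271]), 'tau': array([ 1.29891392e-01, -7.64796996e+01, -6.00364637e+01, -5.65481692e-03,
       -1.14151295e+00, -9.36927609e-04]), 'position': array([0.61540397, 0.28535414, 0.10885948]), 'ee_rot': array([ 0.00100296,  0.99944342,  0.03324682, -0.00254974]), 'ft_force': array([-1.39178756, -0.77346881,  0.14229284]), 'torque': array([0.00132264, 0.05110474, 0.01912959]), 'gripper_force': 0.0, 'width': 0.0930641686948691}
```

View pics/both2.png

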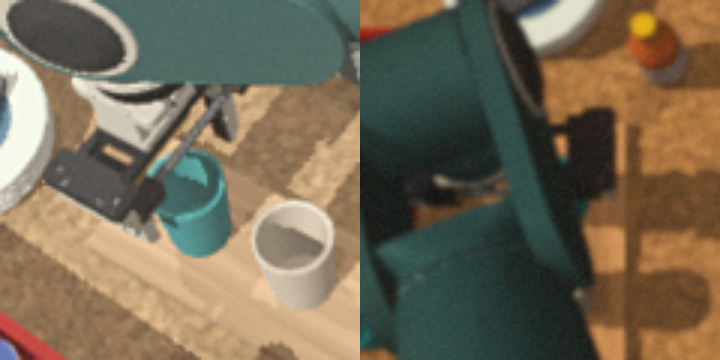

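The gripper straddles the turquoise cup: in the side crop the fingertips are at about (150,225) and (230,140), with the rim centre at (190,178). Next I lower and grip.

>>> {"op": "arm_command", "data": {"series": [[[0.0025,-0.0025,0.015],[0,0,0]],[[0,0,0.02],[0,0,0]],[[0,0,0.008],[0,0,0]],[[0,0,0],[0,0,0]],[[0,0,0],[0,0,0]]]}}

```text
t: 5.8
position: [0.6196, 0.2893, 0.0705]
ee_rot: [-0.0, 0.999, 0.033, 0.0]
ft_force: [0.7, 0.2, -0.1]
width: 0.0928
gripper_force: 0.0
```

>>> {"op": "arm_command", "data": {"series": [[[0,0,0],[0,0,0]],[[0,0,0],[0,0,0]],[[0,0,0],[0,0,0]],[[0,0,0],[0,0,0]],[[0,0,0],[0,0,0]]], "jaw": 1, "squeeze": 12}}

```text
t: 6.3
position: [0.6194, 0.289, 0.0699]
ee_rot: [0.0, 0.999, 0.033, 0.0]
ft_force: [0.1, -2.9, 1.9]
width: 0.0637
gripper_force: 12.0
```

>>> {"op": "arm_command", "data": {"series": [[[0,0,0],[0,0,0]],[[0,0,0],[0,0,0]],[[0,0,0],[0,0,0]]]}}

```text
t: 6.6
position: [0.6194, 0.289, 0.0699]
ee_rot: [0.0, 0.999, 0.033, 0.0]
ft_force: [0.1, -2.5, 3.8]
width: 0.0637
gripper_force: 12.0
```

>>> {"op": "arm_command", "data": {"series": [[[0,0,-0.01],[0,0,0]],[[0,0,-0.025],[0,0,0]],[[0,0,-0.035],[0,0,0]],[[0,0,-0.035],[0,0,0]],[[0,0,-0.02],[0,0,0]]]}}

```text
t: 7.1
position: [0.6196, 0.2895, 0.1983]
ee_rot: [-0.001, 0.999, 0.034, 0.001]
ft_force: [0.5, 0.2, -1.6]
width: 0.0635
gripper_force: 12.0
```

>>> {"op": "arm_command", "data": {"series": [[[-0.0036,0.0132,0],[0,0,0]],[[-0.008,0.029,0],[0,0,0]],[[-0.01,0.0363,0],[0,0,0]],[[-0.01,0.0363,0],[0,0,0]],[[-0.01,0.0363,0],[0,0,0]]]}}

```text
t: 7.6
position: [0.5866, 0.1337, 0.193]
ee_rot: [0.0, 0.999, 0.034, -0.001]
ft_force: [0.6, 0.5, -1.3]
width: 0.0636
gripper_force: 12.0
```

>>> {"op": "arm_command", "data": {"series": [[[-0.01,0.0363,0],[0,0,0]],[[-0.01,0.0363,0],[0,0,0]],[[-0.01,0.0363,0],[0,0,0]],[[-0.008,0.029,0],[0,0,0]],[[-0.004,0.0142,0],[0,0,0]]]}}

```text
t: 8.1
position: [0.5548, -0.0213, 0.1933]
ee_rot: [-0.0, 0.999, 0.032, -0.001]
ft_force: [0.2, 0.5, -2.1]
width: 0.0637
gripper_force: 12.0
```

>>> {"op": "arm_command", "data": {"series": [[[0,0,0],[0,0,0]],[[0,0,0],[0,0,0]],[[0,0,0],[0,0,0]]]}}

```text
t: 8.4
position: [0.5562, -0.0181, 0.1943]
ee_rot: [-0.0, 0.999, 0.034, -0.0]
ft_force: [0.2, -0.8, -1.3]
width: 0.0637
gripper_force: 12.0
```

>>> {"op": "arm_command", "data": {"series": [[[0,0,0.01],[0,0,0]],[[0,0,0.013],[0,0,0]],[[0,0,0.007],[0,0,0]],[[0,0,0.0],[0,0,0]],[[0,0,0],[0,0,0]]]}}

```text
t: 8.9
position: [0.5561, -0.0189, 0.1644]
ee_rot: [-0.0, 0.999, 0.033, -0.0]
ft_force: [0.3, 0.1, -1.6]
width: 0.0639
gripper_force: 12.0
```

```bash
python3 - <<'E'
from h import *
s=status.observe();p=s["position"];print(p,s["ft_force"],s["torque"])
zf=p[2]-.0579
g=[]
for c in("side","top"):
    im=np.ascontiguousarray(read_camera(c)[:,:,::-1]);S=4
    x,y=proj(c,[.555,-.019,.12])[0].astype(int)-[45,60]
    k=cv2.resize(im[y:y+110,x:x+100],None,fx=S,fy=S,interpolation=cv2.INTER_CUBIC)
    for P,col in((cyl(.555,-.019,[(.095,.1)]),(0,0,255)),(cyl(p[0]-.001,p[1],[(.032,zf+.08)]),(0,255,255)),(cyl(p[0]-.001,p[1],[(.029,zf)]),(0,255,0))):
        cv2.polylines(k,[((proj(c,P)-[x,y]+.5)*S).astype(np.int32)],True,col,1)
    g.append(k)
cv2.imwrite("pics/both3.png",np.hstack(g))
E
```

```text
[ 0.5561006  -0.01886353  0.16443431] [ 0.25444876  0.06855013 -1.57795306] [ 0.01269105 -0.01937236  0.04510808]
```

View pics/both3.png

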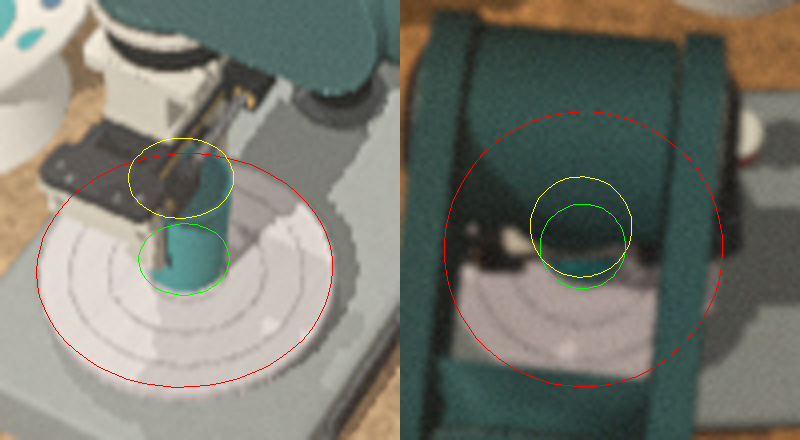

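The cup hangs about 6 mm over the middle of the wheel, close to its predicted outlines. Next I lower it in small steps.

>>> {"op": "arm_command", "data": {"series": [[[0,-0.001,0.002],[0,0,0]],[[0,0,0.002],[0,0,0]],[[0,0,0],[0,0,0]]]}}

```text
t: 9.3
position: [0.5559, -0.018, 0.1604]
ee_rot: [-0.0, 0.999, 0.033, -0.0]
ft_force: [-0.3, 0.0, -1.9]
width: 0.0635
gripper_force: 12.0
```

>>> {"op": "arm_command", "data": {"series": [[[0,0,0.001],[0,0,0]],[[0,0,0],[0,0,0]]]}}

```text
t: 9.5
position: [0.556, -0.018, 0.1596]
ee_rot: [-0.0, 0.999, 0.033, -0.0]
ft_force: [-0.1, -0.2, -2.0]
width: 0.0633
gripper_force: 12.0
```

>>> {"op": "arm_command", "data": {"series": [[[0,0,0.001],[0,0,0]],[[0,0,0],[0,0,0]]]}}

```text
t: 9.7
position: [0.556, -0.018, 0.1585]
ee_rot: [-0.0, 0.999, 0.033, -0.0]
ft_force: [-0.2, -0.8, -1.8]
width: 0.0635
gripper_force: 12.0
```

>>> {"op": "arm_command", "data": {"series": [[[0,0,0.0005],[0,0,0]],[[0,0,0],[0,0,0]]]}}

```text
t: 9.9
position: [0.5561, -0.018, 0.1581]
ee_rot: [-0.0, 0.999, 0.033, -0.0]
ft_force: [0.5, 0.1, -2.4]
width: 0.0638
gripper_force: 12.0
```

>>> {"op": "arm_command", "data": {"series": [[[0,0,0.0005],[0,0,0]],[[0,0,0],[0,0,0]]]}}

```text
t: 10.1
position: [0.5562, -0.018, 0.1579]
ee_rot: [0.0, 0.999, 0.033, 0.0]
ft_force: [0.9, -0.6, 0.0]
width: 0.0635
gripper_force: 12.0
```

>>> {"op": "arm_command", "data": {"series": [[[0,0,0.0005],[0,0,0]],[[0,0,0],[0,0,0]]]}}

```text
t: 10.3
position: [0.5563, -0.0181, 0.1578]
ee_rot: [0.0, 0.999, 0.033, 0.001]
ft_force: [-0.4, 0.3, 4.3]
width: 0.0635
gripper_force: 12.0
```

Contact. I'll ease off, open and rise.

>>> {"op": "arm_command", "data": {"series": [[[0,0,-0.0005],[0,0,0]],[[0,0,0],[0,0,0]]]}}

```text
t: 10.5
position: [0.5561, -0.018, 0.1578]
ee_rot: [0.0, 0.999, 0.033, 0.0]
ft_force: [0.1, -0.9, 3.2]
width: 0.064
gripper_force: 12.0
```

>>> {"op": "arm_command", "data": {"series": [[[0,0,0],[0,0,0]],[[0,0,0],[0,0,0]],[[0,0,0],[0,0,0]],[[0,0,0],[0,0,0]],[[0,0,0],[0,0,0]]], "jaw": 0}}

```text
t: 11.0
position: [0.556, -0.018, 0.1576]
ee_rot: [-0.0, 0.999, 0.033, -0.0]
ft_force: [1.0, 0.7, -0.0]
width: 0.0928
gripper_force: 0.0
```

>>> {"op": "arm_command", "data": {"series": [[[0,0,-0.01],[0,0,0]],[[0,0,-0.02],[0,0,0]],[[0,0,-0.03],[0,0,0]],[[0,0,-0.035],[0,0,0]],[[0,0,-0.025],[0,0,0]]]}}

```text
t: 11.5
position: [0.5561, -0.018, 0.2809]
ee_rot: [0.0, 0.999, 0.033, 0.001]
ft_force: [0.2, 0.4, -0.6]
width: 0.0932
gripper_force: 0.0
```

>>> {"op": "arm_command", "data": {"series": [[[-0.001,0.02,0],[0,0,0]],[[-0.0025,0.045,0],[0,0,0]],[[-0.0025,0.045,0],[0,0,0]],[[-0.0025,0.045,0],[0,0,0]],[[-0.0024,0.04,0],[0,0,0]]]}}

```text
t: 12.0
position: [0.5579, -0.2153, 0.2786]
ee_rot: [0.0, 0.999, 0.033, 0.0]
ft_force: [1.1, 0.5, 0.0]
width: 0.0926
gripper_force: 0.0
```

>>> {"op": "arm_command", "data": {"series": [[[-0.0005,0.015,0.01],[0,0,0]],[[0,0,0.035],[0,0,0]],[[0,0,0.035],[0,0,0]],[[0,0,0.02],[0,0,0]],[[0,0,0],[0,0,0]]]}}

```text
t: 12.5
position: [0.5577, -0.2274, 0.1747]
ee_rot: [-0.001, 0.999, 0.034, -0.002]
ft_force: [0.1, -0.4, -0.4]
width: 0.0927
gripper_force: 0.0
```

```bash
python3 - <<'E'
from h import *
s=status.observe();p=s["position"];print(p,s["ft_force"],s["torque"],s["q"])
g=[]
for c in("side","top"):
    im=np.ascontiguousarray(read_camera(c)[:,:,::-1]);S=3
    x,y=proj(c,[.557,-.1,.12])[0].astype(int)-[65,90]
    k=cv2.resize(im[y:y+150,x:x+130],None,fx=S,fy=S,interpolation=cv2.INTER_CUBIC)
    for P,col in((cyl(.555,-.019,[(.029,.1)]),(0,255,0)),(cyl(.5585,-.228,[(.022,.11)]),(0,255,255))):
        cv2.polylines(k,[((proj(c,P)-[x,y]+.5)*S).astype(np.int32)],True,col,1)
    g.append(k)
cv2.imwrite("pics/both4.png",np.hstack(g))
E
```

```text
[ 0.55771378 -0.2273764   0.17470056] [ 0.10831121 -0.36300861 -0.37124794] [ 0.02593793 -0.03889011  0.02376226] [-4.29551730e-01 -1.50212642e-02  1.67970367e+00  1.68289486e-04
  1.48146713e+00  1.07417548e+00]
```

View pics/both4.png

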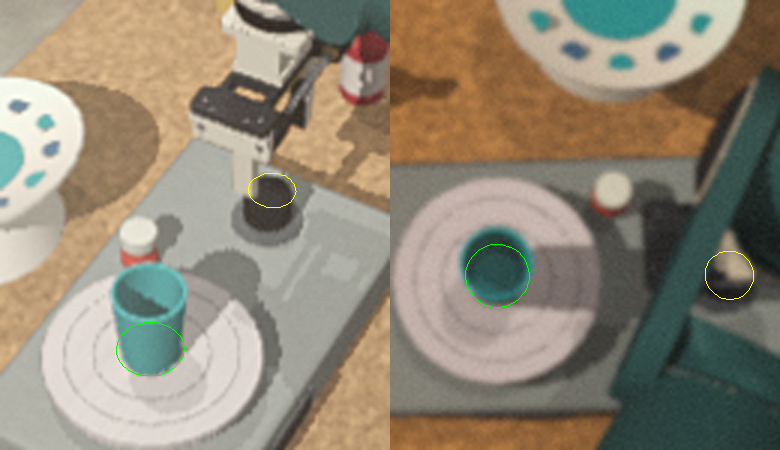

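The cup stands upright in the middle of the wheel (side crop, foot at about (150,348)). The open gripper is above the knob. I'll descend and grip.

>>> {"op": "arm_command", "data": {"series": [[[0.001,0,0.025],[0,0,0]],[[0,0,0.03],[0,0,0]],[[0,0,0.018],[0,0,0]],[[0,0,0.0035],[0,0,0]],[[0,0,0],[0,0,0]]]}}

```text
t: 13.1
position: [0.5602, -0.2283, 0.1026]
ee_rot: [0.0, 0.999, 0.033, 0.001]
ft_force: [-0.0, -1.1, 1.0]
width: 0.0929
gripper_force: 0.0
```

>>> {"op": "arm_command", "data": {"series": [[[0,0,0],[0,0,0]],[[0,0,0],[0,0,0]],[[0,0,0],[0,0,0]],[[0,0,0],[0,0,0]],[[0,0,0],[0,0,0]]], "jaw": 1, "squeeze": 8}}

```text
t: 13.6
position: [0.5597, -0.2282, 0.1014]
ee_rot: [0.0, 0.999, 0.033, 0.0]
ft_force: [-0.2, -0.4, -0.3]
width: 0.0573
gripper_force: 0.0
```

>>> {"op": "arm_command", "data": {"series": [[[0,0,0],[0,0,0]],[[0,0,0],[0,0,0]],[[0,0,0],[0,0,0]],[[0,0,0],[0,0,0]]]}}

```text
t: 14.0
position: [0.5597, -0.229, 0.1014]
ee_rot: [0.001, 0.999, 0.033, 0.0]
ft_force: [0.8, -6.6, 0.8]
width: 0.0437
gripper_force: 8.0
```

```bash
cat > o.py <<'E'
from station import status
import numpy as np
s=status.observe();w,x,y,z=s["ee_rot"]
print(s["t"],np.round(s["position"],4),"yaw",round(np.degrees(2*np.arctan2(y,x)),2),"F",np.round(s["ft_force"],2),"T",np.round(s["torque"],3),"q6",round(s["q"][5],4),round(s["width"],4),s["gripper_force"])
E
python3 o.py
```

```text
14.0 [ 0.5597 -0.229   0.1014] yaw 3.81 F [ 0.83 -6.57  0.78] T [-0.976 -0.043 -0.021] q6 1.0746 0.0437 7.9847075790166855
```

>>> {"op": "arm_command", "data": {"series": [[[0,0.001,0],[0,0,0]],[[0,0,0],[0,0,0]]]}}

```text
t: 14.2
position: [0.5598, -0.2293, 0.1013]
ee_rot: [-0.0, 0.999, 0.033, 0.0]
ft_force: [-1.1, -0.9, 3.1]
width: 0.0442
gripper_force: 8.0
```

>>> {"op": "arm_command", "data": {"series": [[[0,0.001,0],[0,0,0]],[[0,0,0],[0,0,0]]]}}

```text
t: 14.4
position: [0.5599, -0.2296, 0.1013]
ee_rot: [-0.001, 0.999, 0.033, -0.0]
ft_force: [-1.4, 5.7, 5.4]
width: 0.0438
gripper_force: 8.0
```

```bash
python3 o.py
```

```text
14.4 [ 0.5599 -0.2296  0.1013] yaw 3.84 F [-1.35  5.75  5.37] T [ 1.09   0.347 -0.055] q6 1.0716 0.0438 7.999334782361984
```

>>> {"op": "arm_command", "data": {"series": [[[0,-0.0009,0],[0,0,0]],[[0,0,0],[0,0,0]],[[0,0,0],[0,0,0]]], "squeeze": 35}}

```text
t: 14.7
position: [0.5598, -0.2294, 0.1014]
ee_rot: [0.0, 0.999, 0.033, 0.0]
ft_force: [-0.2, -1.1, 5.2]
width: 0.0438
gripper_force: 35.0
```

```bash
python3 o.py
```

```text
14.7 [ 0.5598 -0.2294  0.1014] yaw 3.83 F [-0.23 -1.06  5.17] T [-0.055  0.144 -0.009] q6 1.073 0.0438 35.000935792922974
```

>>> {"op": "arm_command", "data": {"series": [[[0,0,0],[0,0,-0.06]],[[0,0,0],[0,0,0]]]}}

```text
t: 14.9
position: [0.5599, -0.2295, 0.1014]
ee_rot: [0.0, 0.998, 0.064, 0.0]
ft_force: [-0.9, -1.5, 4.0]
width: 0.0436
gripper_force: 35.0
```

```bash
python3 o.py
```

```text
14.9 [ 0.5599 -0.2295  0.1014] yaw 7.32 F [-0.93 -1.5   4.05] T [-0.222  0.187 -0.139] q6 1.012 0.0436 35.000887513160706
```

>>> {"op": "arm_command", "data": {"series": [[[0,0,0],[0,0,-0.06]],[[0,0,0],[0,0,0]]]}}

```text
t: 15.1
position: [0.5598, -0.2296, 0.1013]
ee_rot: [0.0, 0.996, 0.093, 0.0]
ft_force: [0.3, -2.9, 4.3]
width: 0.0431
gripper_force: 35.0
```

```bash
python3 o.py
```

```text
15.1 [ 0.5598 -0.2296  0.1013] yaw 10.67 F [ 0.34 -2.88  4.31] T [-0.474  0.07  -0.26 ] q6 0.9535 0.0431 35.00155806541443
```

>>> {"op": "arm_command", "data": {"series": [[[0,0,0],[0,0,-0.06]],[[0,0,0],[0,0,0]]]}}

```text
t: 15.3
position: [0.5599, -0.2296, 0.1013]
ee_rot: [0.0, 0.992, 0.122, 0.0]
ft_force: [-0.5, -3.7, 5.8]
width: 0.0434
gripper_force: 35.0
```

```bash
python3 o.py
```

```text
15.3 [ 0.5599 -0.2296  0.1013] yaw 14.06 F [-0.48 -3.67  5.75] T [-0.861  0.03  -0.224] q6 0.8943 0.0434 35.00231981277466
```

>>> {"op": "arm_command", "data": {"series": [[[0,0,0],[0,0,-0.03]],[[0,0,0],[0,0,0]]]}}

```text
t: 15.5
position: [0.5599, -0.2297, 0.1013]
ee_rot: [0.0, 0.991, 0.137, 0.0]
ft_force: [-0.7, -4.7, 6.1]
width: 0.0432
gripper_force: 35.0
```

```bash
python3 o.py
```

```text
15.5 [ 0.5599 -0.2297  0.1013] yaw 15.73 F [-0.68 -4.69  6.08] T [-0.878  0.009 -0.212] q6 0.8651 0.0432 35.00347137451172
```

>>> {"op": "arm_command", "data": {"series": [[[0,0,0],[0,0,-0.03]],[[0,0,0],[0,0,0]]]}}

```text
t: 15.7
position: [0.5599, -0.2297, 0.1013]
ee_rot: [0.0, 0.988, 0.152, 0.0]
ft_force: [0.3, -4.6, 5.4]
width: 0.0435
gripper_force: 35.0
```

```bash
python3 o.py
```

```text
15.7 [ 0.5599 -0.2297  0.1013] yaw 17.46 F [ 0.3  -4.62  5.43] T [-0.953 -0.024 -0.034] q6 0.835 0.0435 35.003458857536316
```

>>> {"op": "arm_command", "data": {"series": [[[0,0,0],[0,0,-0.03]],[[0,0,0],[0,0,0]]]}}

```text
t: 15.9
position: [0.5599, -0.2297, 0.1014]
ee_rot: [0.0, 0.986, 0.167, 0.0]
ft_force: [-0.8, -5.3, 5.7]
width: 0.0434
gripper_force: 35.0
```

```bash
python3 o.py
```

```text
15.9 [ 0.5599 -0.2297  0.1014] yaw 19.2 F [-0.79 -5.28  5.7 ] T [-0.987 -0.024  0.199] q6 0.8047 0.0434 35.00386297702789
```

>>> {"op": "arm_command", "data": {"series": [[[0,0,0],[0,0,-0.03]],[[0,0,0],[0,0,0]]]}}

```text
t: 16.1
position: [0.5599, -0.2297, 0.1013]
ee_rot: [0.001, 0.983, 0.182, 0.0]
ft_force: [0.2, -5.6, 5.3]
width: 0.0436
gripper_force: 35.0
```

```bash
python3 o.py
```

```text
16.1 [ 0.5599 -0.2297  0.1013] yaw 20.92 F [ 0.16 -5.59  5.29] T [-1.115 -0.036  0.113] q6 0.7747 0.0436 35.00373601913452
```

Clicks read clearly: the first passed at a yaw of about 17°. Continuing, with a lateral correction.

>>> {"op": "arm_command", "data": {"series": [[[0,0.0007,0],[0,0,-0.05]],[[0,0,0],[0,0,0]]]}}

```text
t: 16.3
position: [0.56, -0.23, 0.1013]
ee_rot: [-0.0, 0.978, 0.206, 0.0]
ft_force: [-1.0, -2.1, 7.2]
width: 0.0435
gripper_force: 35.0
```

```bash
python3 o.py
```

```text
16.3 [ 0.56   -0.23    0.1013] yaw 23.82 F [-0.96 -2.08  7.24] T [-0.344  0.265  0.052] q6 0.7233 0.0435 35.001906752586365
```

>>> {"op": "arm_command", "data": {"series": [[[0,0,0],[0,0,-0.05]],[[0,0,0],[0,0,0]]]}}

```text
t: 16.5
position: [0.5601, -0.23, 0.1014]
ee_rot: [0.0, 0.973, 0.231, 0.0]
ft_force: [-1.6, -3.1, 6.4]
width: 0.0438
gripper_force: 35.0
```

```bash
python3 o.py
```

```text
16.5 [ 0.5601 -0.23    0.1014] yaw 26.69 F [-1.59 -3.08  6.44] T [-0.463  0.267 -0.024] q6 0.6733 0.0438 35.00247538089752
```

>>> {"op": "arm_command", "data": {"series": [[[0,0,0],[0,0,-0.05]],[[0,0,0],[0,0,0]]]}}

```text
t: 16.7
position: [0.5601, -0.2301, 0.1013]
ee_rot: [0.0, 0.967, 0.255, 0.0]
ft_force: [-0.6, -3.4, 5.9]
width: 0.0439
gripper_force: 35.0
```

```bash
python3 o.py
```

```text
16.7 [ 0.5601 -0.2301  0.1013] yaw 29.54 F [-0.56 -3.38  5.86] T [-0.63   0.145 -0.087] q6 0.6234 0.0439 35.002681016922
```

>>> {"op": "arm_command", "data": {"series": [[[0,0,0],[0,0,-0.03]],[[0,0,0],[0,0,0]]]}}

```text
t: 16.9
position: [0.5601, -0.2301, 0.1013]
ee_rot: [0.0, 0.963, 0.269, 0.0]
ft_force: [-0.5, -3.0, 6.5]
width: 0.0434
gripper_force: 35.0
```

```bash
python3 o.py
```

```text
16.9 [ 0.5601 -0.2301  0.1013] yaw 31.22 F [-0.48 -3.03  6.54] T [-0.678  0.108 -0.184] q6 0.5941 0.0434 35.00273644924164
```

>>> {"op": "arm_command", "data": {"series": [[[0,0.0003,0],[0,0,-0.04]],[[0,0,0],[0,0,0]]]}}

```text
t: 17.1
position: [0.5602, -0.2302, 0.1013]
ee_rot: [-0.0, 0.958, 0.288, 0.0]
ft_force: [-1.7, -2.2, 5.0]
width: 0.0434
gripper_force: 35.0
```

```bash
python3 o.py
```

```text
17.1 [ 0.5602 -0.2302  0.1013] yaw 33.53 F [-1.72 -2.24  5.04] T [-0.433  0.252 -0.289] q6 0.5536 0.0434 35.001845955848694
```

>>> {"op": "arm_command", "data": {"series": [[[0,0,0],[0,0,-0.04]],[[0,0,0],[0,0,0]]]}}

```text
t: 17.3
position: [0.5602, -0.2303, 0.1013]
ee_rot: [0.0, 0.952, 0.307, 0.0]
ft_force: [-2.2, -1.6, 6.1]
width: 0.0434
gripper_force: 35.0
```

```bash
python3 o.py
```

```text
17.3 [ 0.5602 -0.2303  0.1013] yaw 35.81 F [-2.2  -1.58  6.08] T [-0.424  0.21  -0.24 ] q6 0.5136 0.0434 35.00205338001251
```

>>> {"op": "arm_command", "data": {"series": [[[0,0,0],[0,0,-0.03]],[[0,0,0],[0,0,0]]]}}

```text
t: 17.5
position: [0.5602, -0.2303, 0.1014]
ee_rot: [0.0, 0.947, 0.322, 0.0]
ft_force: [-1.2, -3.3, 6.9]
width: 0.0434
gripper_force: 35.0
```

```bash
python3 o.py
```

```text
17.5 [ 0.5602 -0.2303  0.1014] yaw 37.52 F [-1.21 -3.29  6.87] T [-0.54   0.177 -0.224] q6 0.4839 0.0434 35.002174973487854
```

Passing the peak before the second click.

>>> {"op": "arm_command", "data": {"series": [[[0,0,0],[0,0,-0.04]],[[0,0,0],[0,0,0]]]}}

```text
t: 17.7
position: [0.5602, -0.2303, 0.1013]
ee_rot: [0.0, 0.94, 0.341, 0.0]
ft_force: [0.4, -2.8, 6.2]
width: 0.0431
gripper_force: 35.0
```

```bash
python3 o.py
```

```text
17.7 [ 0.5602 -0.2303  0.1013] yaw 39.84 F [ 0.4  -2.76  6.25] T [-0.554  0.086  0.167] q6 0.4433 0.0431 35.00201940536499
```

>>> {"op": "arm_command", "data": {"series": [[[0,0,0],[0,0,-0.04]],[[0,0,0],[0,0,0]]]}}

```text
t: 17.9
position: [0.5602, -0.2304, 0.1013]
ee_rot: [0.0, 0.933, 0.36, 0.0]
ft_force: [0.1, -4.0, 6.3]
width: 0.0437
gripper_force: 35.0
```

```bash
python3 o.py
```

```text
17.9 [ 0.5602 -0.2304  0.1013] yaw 42.14 F [ 0.1  -3.97  6.31] T [-0.633  0.11   0.187] q6 0.4033 0.0437 35.00197649002075
```

>>> {"op": "arm_command", "data": {"series": [[[0,0,0],[0,0,-0.04]],[[0,0,0],[0,0,0]]]}}

```text
t: 18.1
position: [0.5603, -0.2304, 0.1013]
ee_rot: [0.0, 0.926, 0.378, 0.0]
ft_force: [0.0, -3.7, 6.2]
width: 0.0434
gripper_force: 35.0
```

```bash
python3 o.py
```

```text
18.1 [ 0.5603 -0.2304  0.1013] yaw 44.43 F [ 0.02 -3.73  6.16] T [-0.734 -0.015  0.051] q6 0.3633 0.0434 35.002208948135376
```

>>> {"op": "arm_command", "data": {"series": [[[0,0.0003,0],[0,0,-0.05]],[[0,0,0],[0,0,0]]]}}

```text
t: 18.3
position: [0.5604, -0.2305, 0.1013]
ee_rot: [0.0, 0.916, 0.401, 0.0]
ft_force: [-1.1, -3.6, 6.8]
width: 0.0436
gripper_force: 35.0
```

```bash
python3 o.py
```

```text
18.3 [ 0.5604 -0.2305  0.1013] yaw 47.31 F [-1.09 -3.64  6.77] T [-0.54   0.202 -0.017] q6 0.3129 0.0436 35.00161349773407
```

>>> {"op": "arm_command", "data": {"series": [[[0,0,0],[0,0,-0.05]],[[0,0,0],[0,0,0]]]}}

```text
t: 18.5
position: [0.5605, -0.2306, 0.1014]
ee_rot: [0.0, 0.906, 0.424, 0.0]
ft_force: [-1.3, -3.5, 6.0]
width: 0.0433
gripper_force: 35.0
```

```bash
python3 o.py
```

```text
18.5 [ 0.5605 -0.2306  0.1014] yaw 50.17 F [-1.28 -3.51  5.97] T [-0.645  0.046 -0.146] q6 0.263 0.0433 35.001896023750305
```

>>> {"op": "arm_command", "data": {"series": [[[0,0,0],[0,0,-0.05]],[[0,0,0],[0,0,0]]]}}

```text
t: 18.7
position: [0.5605, -0.2306, 0.1013]
ee_rot: [0.0, 0.895, 0.446, 0.0]
ft_force: [0.3, -3.8, 5.4]
width: 0.0433
gripper_force: 35.0
```

```bash
python3 o.py
```

```text
18.7 [ 0.5605 -0.2306  0.1013] yaw 53.03 F [ 0.31 -3.79  5.36] T [-0.731  0.052 -0.242] q6 0.213 0.0433 35.00196933746338
```

>>> {"op": "arm_command", "data": {"series": [[[0,0.0003,0],[0,0,-0.04]],[[0,0,0],[0,0,0]]]}}

```text
t: 18.9
position: [0.5606, -0.2307, 0.1013]
ee_rot: [0.0, 0.886, 0.464, -0.0]
ft_force: [-2.0, -2.8, 6.3]
width: 0.0434
gripper_force: 35.0
```

```bash
python3 o.py
```

```text
18.9 [ 0.5606 -0.2307  0.1013] yaw 55.3 F [-1.99 -2.79  6.26] T [-0.473  0.31  -0.231] q6 0.1733 0.0434 35.00146687030792
```

>>> {"op": "arm_command", "data": {"series": [[[0,0,0],[0,0,-0.03]],[[0,0,0],[0,0,0]]]}}

```text
t: 19.1
position: [0.5606, -0.2307, 0.1013]
ee_rot: [0.0, 0.879, 0.477, -0.0]
ft_force: [-2.0, -3.4, 5.7]
width: 0.0437
gripper_force: 35.0
```

```bash
python3 o.py
```

```text
19.1 [ 0.5606 -0.2307  0.1013] yaw 57.0 F [-1.96 -3.37  5.72] T [-0.588  0.24  -0.209] q6 0.1437 0.0437 35.00174045562744
```

Peak again, not the stop. Going on to the third click.

>>> {"op": "arm_command", "data": {"series": [[[0,0,0],[0,0,-0.05]],[[0,0,0],[0,0,0]]]}}

```text
t: 19.3
position: [0.5607, -0.2307, 0.1013]
ee_rot: [0.0, 0.866, 0.499, 0.0]
ft_force: [-1.0, -3.1, 6.3]
width: 0.0432
gripper_force: 35.0
```

```bash
python3 o.py
```

```text
19.3 [ 0.5607 -0.2307  0.1013] yaw 59.92 F [-1.03 -3.1   6.27] T [-0.544  0.154  0.164] q6 0.0927 0.0432 35.00138819217682
```

>>> {"op": "arm_command", "data": {"series": [[[0,0,0],[0,0,-0.05]],[[0,0,0],[0,0,0]]]}}

```text
t: 19.5
position: [0.5608, -0.2307, 0.1014]
ee_rot: [0.0, 0.854, 0.521, 0.0]
ft_force: [-0.3, -3.9, 5.8]
width: 0.0437
gripper_force: 35.0
```

```bash
python3 o.py
```

```text
19.5 [ 0.5608 -0.2307  0.1014] yaw 62.78 F [-0.34 -3.92  5.81] T [-0.646 -0.023  0.129] q6 0.0427 0.0437 35.00152230262756
```

>>> {"op": "arm_command", "data": {"series": [[[0,0,0],[0,0,-0.04]],[[0,0,0],[0,0,0]]]}}

```text
t: 19.7
position: [0.5608, -0.2308, 0.1014]
ee_rot: [0.0, 0.843, 0.538, 0.0]
ft_force: [0.1, -3.7, 5.8]
width: 0.0437
gripper_force: 35.0
```

```bash
python3 o.py
```

```text
19.7 [ 0.5608 -0.2308  0.1014] yaw 65.05 F [ 0.09 -3.66  5.76] T [-0.724 -0.128 -0.019] q6 0.0031 0.0437 35.0016313791275
```

>>> {"op": "arm_command", "data": {"series": [[[0,0,0],[0,0,-0.05]],[[0,0,0],[0,0,0]]]}}

```text
t: 19.9
position: [0.5608, -0.2308, 0.1013]
ee_rot: [0.0, 0.829, 0.559, 0.0]
ft_force: [1.7, -4.1, 5.8]
width: 0.0437
gripper_force: 35.0
```

```bash
python3 o.py
```

```text
19.9 [ 0.5608 -0.2308  0.1013] yaw 67.92 F [ 1.65 -4.15  5.78] T [-0.832 -0.314 -0.09 ] q6 -0.0469 0.0437 35.0017386674881
```

>>> {"op": "arm_command", "data": {"series": [[[0,0,0],[0,0,-0.05]],[[0,0,0],[0,0,0]]]}}

```text
t: 20.1
position: [0.5609, -0.2308, 0.1014]
ee_rot: [0.0, 0.815, 0.579, 0.0]
ft_force: [1.9, -3.9, 4.9]
width: 0.0437
gripper_force: 35.0
```

```bash
python3 o.py
```

```text
20.1 [ 0.5609 -0.2308  0.1014] yaw 70.76 F [ 1.89 -3.86  4.9 ] T [-0.842 -0.373 -0.176] q6 -0.0966 0.0437 35.00221788883209
```

>>> {"op": "arm_command", "data": {"series": [[[0,0,0],[0,0,-0.04]],[[0,0,0],[0,0,0]]]}}

```text
t: 20.3
position: [0.5609, -0.2309, 0.1014]
ee_rot: [0.001, 0.804, 0.595, 0.0]
ft_force: [2.5, -4.9, 4.3]
width: 0.0433
gripper_force: 35.0
```

```bash
python3 o.py
```

```text
20.3 [ 0.5609 -0.2309  0.1014] yaw 73.03 F [ 2.5  -4.92  4.33] T [-0.972 -0.502 -0.293] q6 -0.1363 0.0433 35.0022429227829
```

>>> {"op": "arm_command", "data": {"series": [[[0,0,0],[0,0,-0.03]],[[0,0,0],[0,0,0]]]}}

```text
t: 20.5
position: [0.561, -0.2309, 0.1014]
ee_rot: [0.001, 0.795, 0.607, 0.0]
ft_force: [2.6, -4.6, 4.0]
width: 0.0435
gripper_force: 35.0
```

```bash
python3 o.py
```

```text
20.5 [ 0.561  -0.2309  0.1014] yaw 74.73 F [ 2.6 -4.6  4. ] T [-0.98  -0.609 -0.273] q6 -0.1659 0.0435 35.00227689743042
```

>>> {"op": "arm_command", "data": {"series": [[[0,0,0],[0,0,-0.03]],[[0,0,0],[0,0,0]]]}}

```text
t: 20.7
position: [0.561, -0.2309, 0.1014]
ee_rot: [0.001, 0.786, 0.619, 0.0]
ft_force: [2.1, -4.9, 4.5]
width: 0.0433
gripper_force: 35.0
```

```bash
python3 o.py
```

```text
20.7 [ 0.561  -0.2309  0.1014] yaw 76.46 F [ 2.11 -4.86  4.49] T [-0.976 -0.63  -0.189] q6 -0.196 0.0433 35.002219676971436
```

>>> {"op": "arm_command", "data": {"series": [[[0,0,0],[0,0,-0.05]],[[0,0,0],[0,0,0]]]}}

```text
t: 20.9
position: [0.5611, -0.2308, 0.1014]
ee_rot: [0.001, 0.77, 0.639, 0.0]
ft_force: [3.7, -5.2, 3.8]
width: 0.0437
gripper_force: 35.0
```

```bash
python3 o.py
```

```text
20.9 [ 0.5611 -0.2308  0.1014] yaw 79.38 F [ 3.72 -5.21  3.76] T [-0.927 -0.764  0.232] q6 -0.2469 0.0437 35.001758337020874
```

>>> {"op": "arm_command", "data": {"series": [[[0,0,0],[0,0,-0.05]],[[0,0,0],[0,0,0]]]}}

```text
t: 21.1
position: [0.5611, -0.2308, 0.1014]
ee_rot: [0.001, 0.753, 0.658, 0.0]
ft_force: [4.4, -5.7, 4.4]
width: 0.0436
gripper_force: 35.0
```

```bash
python3 o.py
```

```text
21.1 [ 0.5611 -0.2308  0.1014] yaw 82.25 F [ 4.39 -5.68  4.44] T [-0.904 -0.899  0.1  ] q6 -0.2969 0.0436 35.00211954116821
```

>>> {"op": "arm_command", "data": {"series": [[[0,0,0],[0,0,-0.04]],[[0,0,0],[0,0,0]]]}}

```text
t: 21.3
position: [0.5612, -0.2308, 0.1014]
ee_rot: [0.001, 0.74, 0.672, 0.0]
ft_force: [5.0, -5.5, 3.5]
width: 0.0434
gripper_force: 35.0
```

```bash
python3 o.py
```

```text
21.3 [ 0.5612 -0.2308  0.1014] yaw 84.51 F [ 4.99 -5.5   3.47] T [-1.001 -0.992  0.055] q6 -0.3365 0.0434 35.00211775302887
```

>>> {"op": "arm_command", "data": {"series": [[[0,0.0006,0],[0,0,-0.05]],[[0,0,0],[0,0,0]]]}}

```text
t: 21.5
position: [0.5614, -0.2309, 0.1014]
ee_rot: [0.0, 0.723, 0.691, -0.0]
ft_force: [0.9, -5.1, 5.0]
width: 0.0435
gripper_force: 35.0
```

```bash
python3 o.py
```

```text
21.5 [ 0.5614 -0.2309  0.1014] yaw 87.39 F [ 0.89 -5.11  5.01] T [-0.924 -0.236 -0.1  ] q6 -0.3864 0.0435 35.00089645385742
```

>>> {"op": "arm_command", "data": {"series": [[[0,0,0],[0,0,-0.05]],[[0,0,0],[0,0,0]]]}}

```text
t: 21.7
position: [0.5614, -0.2309, 0.1013]
ee_rot: [0.0, 0.706, 0.709, 0.0]
ft_force: [2.1, -4.2, 4.2]
width: 0.0433
gripper_force: 35.0
```

```bash
python3 o.py
```

```text
21.7 [ 0.5614 -0.2309  0.1013] yaw 90.25 F [ 2.15 -4.24  4.19] T [-0.951 -0.476 -0.188] q6 -0.4364 0.0433 35.001068115234375
```

>>> {"op": "arm_command", "data": {"series": [[[0,0,0],[0,0,-0.05]],[[0,0,0],[0,0,0]]]}}

```text
t: 21.9
position: [0.5615, -0.2309, 0.1013]
ee_rot: [0.0, 0.688, 0.726, 0.0]
ft_force: [2.5, -4.6, 4.4]
width: 0.0435
gripper_force: 35.0
```

```bash
python3 o.py
```

```text
21.9 [ 0.5615 -0.2309  0.1013] yaw 93.1 F [ 2.54 -4.59  4.42] T [-0.92  -0.558 -0.284] q6 -0.4863 0.0435 35.00105917453766
```

>>> {"op": "arm_command", "data": {"series": [[[0,0,0],[0,0,-0.03]],[[0,0,0],[0,0,0]]]}}

```text
t: 22.1
position: [0.5616, -0.2309, 0.1014]
ee_rot: [0.001, 0.677, 0.736, 0.0]
ft_force: [2.4, -5.9, 5.8]
width: 0.0438
gripper_force: 35.0
```

```bash
python3 o.py
```

```text
22.1 [ 0.5616 -0.2309  0.1014] yaw 94.78 F [ 2.39 -5.85  5.82] T [-0.913 -0.498 -0.376] q6 -0.5155 0.0438 35.00138998031616
```

>>> {"op": "arm_command", "data": {"series": [[[0,0,0],[0,0,-0.03]],[[0,0,0],[0,0,0]]]}}

```text
t: 22.3
position: [0.5616, -0.2309, 0.1014]
ee_rot: [0.001, 0.666, 0.746, 0.0]
ft_force: [4.1, -4.6, 3.9]
width: 0.0432
gripper_force: 35.0
```

```bash
python3 o.py
```

```text
22.3 [ 0.5616 -0.2309  0.1014] yaw 96.49 F [ 4.13 -4.56  3.9 ] T [-0.987 -0.652 -0.446] q6 -0.5454 0.0432 35.00090718269348
```

>>> {"op": "arm_command", "data": {"series": [[[0,0,0],[0,0,-0.02]],[[0,0,0],[0,0,0]]]}}

```text
t: 22.5
position: [0.5616, -0.2309, 0.1013]
ee_rot: [0.001, 0.659, 0.753, 0.0]
ft_force: [3.2, -5.7, 3.7]
width: 0.0431
gripper_force: 35.0
```

```bash
python3 o.py
```

```text
22.5 [ 0.5616 -0.2309  0.1013] yaw 97.62 F [ 3.22 -5.73  3.69] T [-0.958 -0.696 -0.513] q6 -0.5651 0.0431 35.00130593776703
```

The torque has passed 0.5 N m with no click, so that is the end stop. Four clicks were passed on the way, so the knob started in the 5th position. Now clockwise.

>>> {"op": "arm_command", "data": {"series": [[[0,0,0],[0,0,0.05]],[[0,0,0],[0,0,0.05]],[[0,0,0],[0,0,0.05]],[[0,0,0],[0,0,0]]]}}

```text
t: 22.9
position: [0.5614, -0.2309, 0.1014]
ee_rot: [0.0, 0.714, 0.7, 0.0]
ft_force: [1.7, -4.6, 4.9]
width: 0.0431
gripper_force: 35.0
```

```bash
python3 o.py
```

```text
22.9 [ 0.5614 -0.2309  0.1014] yaw 88.9 F [ 1.72 -4.61  4.91] T [-0.908 -0.321 -0.08 ] q6 -0.4128 0.0431 35.00213027000427
```

>>> {"op": "arm_command", "data": {"series": [[[0,0,0],[0,0,0.05]],[[0,0,0],[0,0,0.05]],[[0,0,0],[0,0,0]]]}}

```text
t: 23.2
position: [0.5613, -0.2309, 0.1013]
ee_rot: [0.0, 0.748, 0.664, -0.0]
ft_force: [0.8, -4.5, 5.4]
width: 0.0437
gripper_force: 35.0
```

```bash
python3 o.py
```

```text
23.2 [ 0.5613 -0.2309  0.1013] yaw 83.19 F [ 0.82 -4.5   5.41] T [-0.866 -0.097  0.133] q6 -0.3132 0.0437 35.00207483768463
```

>>> {"op": "arm_command", "data": {"series": [[[0,0,0],[0,0,0.05]],[[0,0,0],[0,0,0]]]}}

```text
t: 23.4
position: [0.5613, -0.2309, 0.1013]
ee_rot: [0.0, 0.764, 0.645, -0.0]
ft_force: [-1.1, -4.5, 5.3]
width: 0.0434
gripper_force: 35.0
```

```bash
python3 o.py
```

```text
23.4 [ 0.5613 -0.2309  0.1013] yaw 80.33 F [-1.05 -4.48  5.28] T [-0.851  0.068  0.207] q6 -0.2633 0.0434 35.001989006996155
```

>>> {"op": "arm_command", "data": {"series": [[[0,0,0],[0,0,0.05]],[[0,0,0],[0,0,0]]]}}

```text
t: 23.6
position: [0.5612, -0.2308, 0.1013]
ee_rot: [0.0, 0.78, 0.626, -0.0]
ft_force: [-1.1, -4.3, 6.6]
width: 0.043
gripper_force: 35.0
```

```bash
python3 o.py
```

```text
23.6 [ 0.5612 -0.2308  0.1013] yaw 77.48 F [-1.1  -4.27  6.6 ] T [-0.79   0.184  0.254] q6 -0.2134 0.043 35.00205338001251
```

>>> {"op": "arm_command", "data": {"series": [[[0,0,0],[0,0,0.05]],[[0,0,0],[0,0,0]]]}}

```text
t: 23.8
position: [0.5612, -0.2308, 0.1014]
ee_rot: [0.0, 0.795, 0.606, -0.0]
ft_force: [-2.1, -3.5, 6.8]
width: 0.0437
gripper_force: 35.0
```

```bash
python3 o.py
```

```text
23.8 [ 0.5612 -0.2308  0.1014] yaw 74.61 F [-2.07 -3.46  6.83] T [-0.763  0.332  0.235] q6 -0.1634 0.0437 35.00222146511078
```

>>> {"op": "arm_command", "data": {"series": [[[0,0,0],[0,0,0.05]],[[0,0,0],[0,0,0]]]}}

```text
t: 24.0
position: [0.5611, -0.2308, 0.1013]
ee_rot: [0.0, 0.81, 0.586, -0.0]
ft_force: [-2.6, -4.2, 6.9]
width: 0.0434
gripper_force: 35.0
```

```bash
python3 o.py
```

```text
24.0 [ 0.5611 -0.2308  0.1013] yaw 71.73 F [-2.63 -4.15  6.94] T [-0.808  0.376 -0.174] q6 -0.1131 0.0434 35.00239849090576
```

First click clockwise, at about 73°. Going on to the second.

>>> {"op": "arm_command", "data": {"series": [[[0,0,0],[0,0,0.05]],[[0,0,0],[0,0,0.05]],[[0,0,0],[0,0,0]]]}}

```text
t: 24.3
position: [0.561, -0.2308, 0.1013]
ee_rot: [-0.0, 0.839, 0.545, -0.0]
ft_force: [-3.0, -3.1, 7.9]
width: 0.0438
gripper_force: 35.0
```

```bash
python3 o.py
```

```text
24.3 [ 0.561  -0.2308  0.1013] yaw 65.99 F [-2.95 -3.06  7.94] T [-0.643  0.576 -0.066] q6 -0.0131 0.0438 35.00235378742218
```

>>> {"op": "arm_command", "data": {"series": [[[0,0,0],[0,0,0.05]],[[0,0,0],[0,0,0.04]],[[0,0,0],[0,0,0]]]}}

```text
t: 24.6
position: [0.5609, -0.2307, 0.1013]
ee_rot: [-0.0, 0.862, 0.507, -0.0]
ft_force: [-4.5, -2.9, 9.0]
width: 0.0436
gripper_force: 35.0
```

```bash
python3 o.py
```

```text
24.6 [ 0.5609 -0.2307  0.1013] yaw 60.87 F [-4.48 -2.94  9.02] T [-0.547  0.835  0.166] q6 0.0764 0.0436 35.00243425369263
```

>>> {"op": "arm_command", "data": {"series": [[[0,0,0],[0,0,0.05]],[[0,0,0],[0,0,0]]]}}

```text
t: 24.8
position: [0.5608, -0.2306, 0.1013]
ee_rot: [-0.0, 0.875, 0.485, -0.0]
ft_force: [-4.3, -2.1, 8.0]
width: 0.0435
gripper_force: 35.0
```

```bash
python3 o.py
```

```text
24.8 [ 0.5608 -0.2306  0.1013] yaw 58.0 F [-4.25 -2.12  8.  ] T [-0.52   0.904  0.242] q6 0.1265 0.0435 35.00251114368439
```

>>> {"op": "arm_command", "data": {"series": [[[0,0,0],[0,0,0.05]],[[0,0,0],[0,0,0]]]}}

```text
t: 25.0
position: [0.5608, -0.2306, 0.1013]
ee_rot: [-0.0, 0.886, 0.463, -0.0]
ft_force: [-4.8, -3.1, 8.8]
width: 0.0439
gripper_force: 35.0
```

```bash
python3 o.py
```

```text
25.0 [ 0.5608 -0.2306  0.1013] yaw 55.13 F [-4.79 -3.09  8.85] T [-0.391  1.     0.262] q6 0.1766 0.0439 35.00276327133179
```

>>> {"op": "arm_command", "data": {"series": [[[0,0,0],[0,0,0.05]],[[0,0,0],[0,0,0]]]}}

```text
t: 25.2
position: [0.5607, -0.2306, 0.1013]
ee_rot: [-0.0, 0.898, 0.44, -0.001]
ft_force: [-5.0, -2.3, 9.2]
width: 0.0434
gripper_force: 35.0
```

```bash
python3 o.py
```

```text
25.2 [ 0.5607 -0.2306  0.1013] yaw 52.25 F [-5.04 -2.29  9.2 ] T [-0.359  1.095 -0.153] q6 0.2269 0.0434 35.002992153167725
```

Second click. Going on to the third, with a small lateral correction.

>>> {"op": "arm_command", "data": {"series": [[[0,-0.0004,0],[0,0,0.05]],[[0,0,0],[0,0,0.05]],[[0,0,0],[0,0,0]]]}}

```text
t: 25.5
position: [0.5606, -0.2305, 0.1013]
ee_rot: [-0.0, 0.919, 0.395, -0.0]
ft_force: [-3.4, -2.0, 8.0]
width: 0.0435
gripper_force: 35.0
```

```bash
python3 o.py
```

```text
25.5 [ 0.5606 -0.2305  0.1013] yaw 46.51 F [-3.38 -2.03  8.03] T [-0.492  0.835  0.004] q6 0.3271 0.0435 35.003079771995544
```

>>> {"op": "arm_command", "data": {"series": [[[0,0,0],[0,0,0.05]],[[0,0,0],[0,0,0.04]],[[0,0,0],[0,0,0]]]}}

```text
t: 25.8
position: [0.5605, -0.2304, 0.1013]
ee_rot: [-0.0, 0.935, 0.353, -0.001]
ft_force: [-5.2, -1.7, 8.5]
width: 0.0435
gripper_force: 35.0
```

```bash
python3 o.py
```

```text
25.8 [ 0.5605 -0.2304  0.1013] yaw 41.39 F [-5.2  -1.75  8.5 ] T [-0.357  0.931  0.249] q6 0.4166 0.0435 35.00297963619232
```

>>> {"op": "arm_command", "data": {"series": [[[0,0,0],[0,0,0.05]],[[0,0,0],[0,0,0]]]}}

```text
t: 26.0
position: [0.5605, -0.2303, 0.1013]
ee_rot: [-0.0, 0.944, 0.33, -0.001]
ft_force: [-5.7, -1.2, 10.1]
width: 0.0441
gripper_force: 35.0
```

```bash
python3 o.py
```

```text
26.0 [ 0.5605 -0.2303  0.1013] yaw 38.52 F [-5.71 -1.15 10.05] T [-0.232  1.034  0.296] q6 0.4667 0.0441 35.003151297569275
```

>>> {"op": "arm_command", "data": {"series": [[[0,0,0],[0,0,0.05]],[[0,0,0],[0,0,0]]]}}

```text
t: 26.2
position: [0.5604, -0.2302, 0.1013]
ee_rot: [-0.0, 0.952, 0.306, -0.001]
ft_force: [-6.1, -0.7, 9.3]
width: 0.0432
gripper_force: 35.0
```

```bash
python3 o.py
```

```text
26.2 [ 0.5604 -0.2302  0.1013] yaw 35.65 F [-6.1  -0.72  9.34] T [-0.194  1.172  0.211] q6 0.5168 0.0432 35.003167390823364
```

>>> {"op": "arm_command", "data": {"series": [[[0,0,0],[0,0,0.05]],[[0,0,0],[0,0,0]]]}}

```text
t: 26.4
position: [0.5604, -0.2303, 0.1013]
ee_rot: [-0.0, 0.959, 0.282, -0.001]
ft_force: [-6.1, -0.8, 9.2]
width: 0.0437
gripper_force: 35.0
```

```bash
python3 o.py
```

```text
26.4 [ 0.5604 -0.2303  0.1013] yaw 32.77 F [-6.09 -0.83  9.22] T [-0.181  1.167 -0.203] q6 0.5671 0.0437 35.00348925590515
```

>>> {"op": "arm_command", "data": {"series": [[[0,0,0],[0,0,0.04]],[[0,0,0],[0,0,0]]]}}

```text
t: 26.6
position: [0.5604, -0.2302, 0.1013]
ee_rot: [-0.0, 0.965, 0.263, -0.001]
ft_force: [-6.6, -1.1, 9.3]
width: 0.0434
gripper_force: 35.0
```

```bash
python3 o.py
```

```text
26.6 [ 0.5604 -0.2302  0.1013] yaw 30.5 F [-6.64 -1.08  9.26] T [-0.085  1.192 -0.15 ] q6 0.6067 0.0434 35.00307261943817
```

>>> {"op": "arm_command", "data": {"series": [[[0,0,0],[0,0,0.03]],[[0,0,0],[0,0,0]]]}}

```text
t: 26.8
position: [0.5604, -0.2302, 0.1013]
ee_rot: [-0.001, 0.969, 0.249, -0.001]
ft_force: [-6.5, -0.5, 9.8]
width: 0.0435
gripper_force: 35.0
```

```bash
python3 o.py
```

```text
26.8 [ 0.5604 -0.2302  0.1013] yaw 28.8 F [-6.49 -0.47  9.77] T [-0.008  1.26  -0.089] q6 0.6363 0.0435 35.0032639503479
```

Third click done. I'll centre on the detent, release and rise.

>>> {"op": "arm_command", "data": {"series": [[[0,0,0],[0,0,0.04]],[[0,0,0],[0,0,0]]]}}

```text
t: 27.0
position: [0.5603, -0.2301, 0.1013]
ee_rot: [-0.001, 0.973, 0.229, -0.001]
ft_force: [-6.4, -0.7, 9.9]
width: 0.0432
gripper_force: 35.0
```

```bash
python3 o.py
```

```text
27.0 [ 0.5603 -0.2301  0.1013] yaw 26.49 F [-6.42 -0.75  9.95] T [0.125 1.269 0.06 ] q6 0.6766 0.0432 35.003347992897034
```

>>> {"op": "arm_command", "data": {"series": [[[0,0,0],[0,0,0]],[[0,0,0],[0,0,0]],[[0,0,0],[0,0,0]],[[0,0,0],[0,0,0]],[[0,0,0],[0,0,0]]], "jaw": 0}}

```text
t: 27.5
position: [0.5609, -0.2303, 0.101]
ee_rot: [-0.0, 0.973, 0.231, -0.0]
ft_force: [0.6, 0.2, -0.3]
width: 0.0787
gripper_force: 0.0
```

>>> {"op": "arm_command", "data": {"series": [[[0,0,0],[0,0,0]],[[0,0,0],[0,0,0]],[[0,0,-0.01],[0,0,0]],[[0,0,-0.03],[0,0,0]],[[0,0,-0.04],[0,0,0]]]}}

```text
t: 28.0
position: [0.5602, -0.2301, 0.1812]
ee_rot: [-0.001, 0.973, 0.231, -0.001]
ft_force: [1.1, 0.3, 0.2]
width: 0.0932
gripper_force: 0.0
```

>>> {"op": "arm_command", "data": {"series": [[[0,0,-0.04],[0,0,0]],[[0,0,-0.03],[0,0,0]],[[0,0,0],[0,0,0]],[[0,0,0],[0,0,0]],[[0,0,0],[0,0,0]]]}}

```text
t: 28.5
position: [0.5606, -0.2303, 0.2502]
ee_rot: [-0.0, 0.973, 0.231, -0.001]
ft_force: [0.7, 0.4, 0.1]
width: 0.0931
gripper_force: 0.0
```

```bash
python3 o.py; python3 - <<'E'
from h import *
rg=[(.032,.18),(.028,.1)];o=[]
for c in("side","top"):
    im=read_camera(c);e=cen(c,cyl(.555,-.018,rg))[0]
    m=masks(c,"cup_mid",e)
    if m: o.append((c,m[0]));print(c,m,e)
    x,y=proj(c,[.557,-.1,.1])[0].astype(int)-[65,75];cv2.imwrite(f"pics/{c}5.png",cv2.resize(im[y:y+150,x:x+130,::-1],None,fx=3,fy=3))
print([np.round(fit([p],rg,[.555,-.018])[0],4) for p in o])
cv2.imwrite("pics/both5.png",np.hstack([cv2.imread(f"pics/{c}5.png") for c in("side","top")]))
E
```

```text
28.5 [ 0.5606 -0.2303  0.2502] yaw 26.74 F [0.68 0.4  0.08] T [-0.001 -0.027 -0.018] q6 0.6722 0.0931 0.0
side (array([280.40533333, 195.9       ]), np.int32(750)) [280.02319377 195.84373804]
top (array([286.16302187, 203.2166998 ]), np.int32(503)) [285.57529059 202.60611278]
[array([ 0.5541, -0.0184]), array([ 0.5534, -0.0196])]
```

View pics/both5.png

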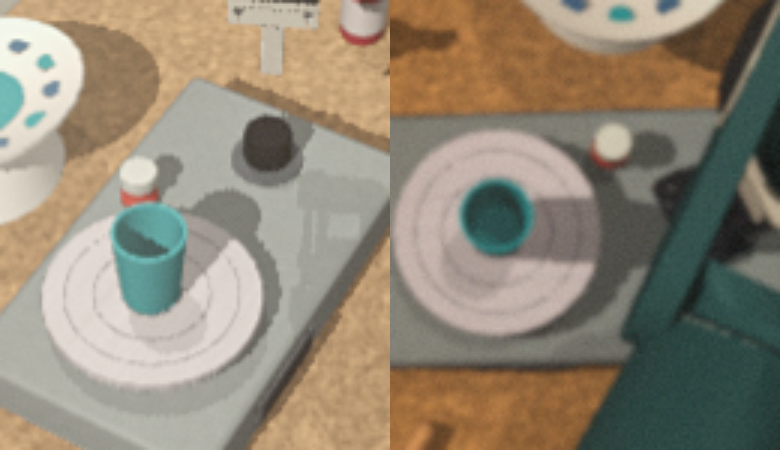

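The cup stands upright within 1–3 mm of the wheel's centre, the pot hasn't moved, and the gripper is clear of everything. Handing in.

```bash
python3 -c "from station import workorder; print(workorder.sign_off())"
```

```text
the job is handed in; nothing more can be done
None
```

The turquoise cup stands upright within about 3 mm of the wheel head's centre. The knob was turned back to its end stop (about 0.51 N m), then set to its third click and released, and the job was handed in at about 29 s.

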